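# Put the eraser away in the slide-top box

## Robot

A 7-joint arm with a two-finger parallel gripper is mounted at the origin on a cart in front of the work surface, level with it; the furniture and walls round the work are solid. World frame = base frame: x ahead of the robot, y to its left, z up, the work surface at z = 0. Lengths are in m, angles in rad, forces in N, time in s.
With the tool pointing down it reaches from about 0.425 to 0.875 m from the base axis. Payload 4.7 kg.
Tool frame: the origin (TCP) lies where the fingers leave the gripper's body, on its centre line; the fingertips stand 70 mm ahead of it and the grasp point (between the pads) lies 51 mm ahead of it; z points along the fingers, y is the line along which they close (so a half turn about z gives the same grasp; the last joint's range is limited). The gripper opens to 87 mm and grips with 3 to 60 N. Pads are 19 mm wide; open, the fingers measure 117 mm over their backs; the gripper's body (75 mm by 190 mm) begins 51 mm behind the grasp point.
Start: joints at [1.236, 0.321, -0.07, 1.45, 0.023, 1.371, -0.057], TCP at [0.222, -0.611, 0.292] pointing down, gripper open.
Joint ranges: [-2.86, 2.86], [-0.3, 2.09], [-1.38, 1.24], [0.06, 2.45], [-1.56, 4.7], [0.09, 2.05], [-2.69, 2.69]. Speed limits (rad/s): [2.57, 2.57, 3.14, 3.14, 3.14, 3.14, 3.14].

## Interface

Orientations are given as a rotation vector (axis times angle).
In Python, from bench import ctrl gives the robot as it stands.
- The arm moves only by the tool drive_tool, never from a script. Its argument "motion" is a list of rows, each a list of 3 entries, a list of its own where there are three numbers: the shift along the tool's x, y, z in cm, then the turn, a rotation vector about the tool's x, y, z in degrees, then the opening, from -1 (shut) to 1 (fully open). In form: [[[x, y, z], [ax, ay, az], claw], ...]. A call has 1 to 12 rows; each row shifts and turns the commanded pose from where the row before left it, along the tool's axes as they then stand; what a row does not reach is not made up. A row lasts 1/8 s, in which the tool goes at most 62.5 mm and 10.7 degrees, less where a joint would pass 70% of its speed; a pose out of reach is approached as far as the arm can. A call with a gripper value outside its range is refused whole. The fingers move at their own pace and stop on an object; "force" is the grip in N (left out, the last holds). Time passes only in rows, so rows that do not move let the fingers close. It gives the time, the measured TCP pose, the force, the opening and the grip force at its end, in the units of the state.
- ctrl.get_state(): the state, without advancing time (a new reading comes with each control period).
- ctrl.get_image(name): name is "scene" or "top" or "wrist"; returns the picture (480x640x3 uint8, red, green, blue); there is no depth.
- ctrl.calibration(name): a dict with "K" (3x3 intrinsics, pixels), "distortion" ([k1, k2, p1, p2, k3] as OpenCV has them; the pictures are not rectified), "origin" and "attitude" of the camera in the world; the wrist camera has in their place "tool_from_camera" (4x4, takes a point from camera to tool coordinates, whose origin is the TCP and whose axes are the flange's). Camera axes: x right, y up, looking along -z (the intrinsics and any distortion apply to the point x, -y, -z); pixel columns grow to the right and rows downward; lengths in m; the calibration is good to about 2 mm. A picture is of the moment at which its call begins: read the wrist's pose just before it. calibration takes no time and is no camera call.
- ctrl.close_job(): hands the job in; it is judged then, once.
The state is a dict: "time": time; "joint_positions": joint angles; "qd": joint speeds; "joint_torque": joint torques, N m; "position": TCP position; "tool_rot": TCP orientation; "ft_force": force on the tool from outside, world axes, zero at the start; "torque": the same for the moment, N m; "grip_width": opening from 0.0 (shut) to 1.0 (fully open); "grip_force": force on a finger pad.
Only numpy, scipy, OpenCV 4.12 (cv2) and the standard library are available. Lean on these libraries where they do the work, as an engineer would, in place of code of your own. Each camera call takes 0.05 s, during which the arm holds its last target. There are 200 camera calls.

## Task

Put the eraser away in the wooden slide-top box: slide the lid open (it has to be forced over a small ridge at the end of its channel), lay the eraser inside, and slide the lid fully home again, past the ridge, so that the box is shut. Leave the other things on the table where they are.

Things in the scene. Friction and masses are not known exactly. Their poses are not given: they have to be found in the camera images.
- box: Wooden slide-top box fixed to the table, 170 (x) x 80 (y) x 41 mm. Origin: centre of its underside, z up; x lengthwise along the lid's channel. The lid slides out over the low end wall at x = -85 mm; the other end wall is full height. Inside: x -77 to +77 mm, y -32 to +32 mm, floor 6 mm above the table, 25 mm clear height. Lid top 36.5 mm, channel lips 41 mm above the table.
- lid (a joint): Lid opening in m: 0 = shut, grows toward the box's -x, stop at 0.095 (captive). Box is uncovered from x = +76 mm minus the opening up to +77 mm. Friction about 1 N, stays where left; a cleat under the lid must be forced, about 10 N, over a sprung rounded brass ridge on the low end wall (contact at openings 1 to 11 mm, top at 5.6 mm); on closing it drops behind the ridge.
- lid_bar (a point): Centre of the finger bar on the dark wooden lid: a bar 14 mm (box x) x 46 mm (box y), 18 mm high above the lid, top 54.5 mm and this point 46.5 mm above the table. It lies at box x = -50 mm minus the lid's opening, y = 0, and moves with the lid. Axes as the box.
- eraser_center (a point): Centre of the worn pale eraser, a loose rounded block 22 (x) x 50 (y) x 13 mm (z), 20 to 45 g, lying flat on the table beside the box, on the left; z up.
- jar_a: Black pigment jar with grey cap, 44 mm across, 66 mm high, a bystander; origin at the centre of its underside.
- jar_b: Black pigment jar with grey cap, 44 mm across, 68 mm high, a bystander; origin at the centre of its underside.
- muller: Glass muller with a turned brown handle, 60 mm across, 104 mm high, a bystander; origin at the centre of its underside.
- dropper: Dropper bottle, 34 mm across, 102 mm high, a bystander; origin at the centre of its underside.
- eraser: The same eraser as a whole; origin at the centre of its underside, 6.5 mm below its centre point.

How it is judged:
On the way, in this order (a step that is already met when the one before it is completed fails the run):
1. the lid is slid open, over the ridge, by more than 60 mm (value of joint lid above 0.06 m), for 0.2 s.
2. the eraser lies in the box, let go (x of eraser_center in the frame of box between -0.077 and 0.077 m and y of eraser_center in the frame of box between -0.032 and 0.032 m and z of eraser_center in the frame of box between 0.008 and 0.024 m and contact force between the fingers and eraser below 0.05 N), for 0.2 s.
3. the lid is slid home past the ridge with the eraser inside (value of joint lid below 0.003 m and x of eraser_center in the frame of box between -0.077 and 0.077 m and y of eraser_center in the frame of box between -0.032 and 0.032 m and z of eraser_center in the frame of box between 0.008 and 0.024 m), for 0.2 s.
At the end, for the whole second after the job is handed in: The eraser lies at rest inside the box (its centre between the walls and 8 to 24 mm above the table) and the lid is shut past the ridge (opening under 3 mm) (all of step 3 and linear speed of eraser below 0.02 m/s); the robot touches nothing.
It fails at once if a bystander (jars, muller, dropper) is moved more than 30 mm from where it stood (distance of any of jar_a, jar_b, muller, dropper from where it was at the start of the episode above 0.03 m).
It also fails if it takes over 58 s, if anything falls off the work surface, if the arm or the gripper's body presses on something with over 40 N, if the wrist force passes 120 N, or if a joint passes its speed limit or range.

## Working session

There is one attempt and no reset: what is moved stays moved. The work goes in short steps, Python scripts to look and compute and a tool call to move; the robot and the scene stay as the last step left them, time stands still between calls to the robot, and variables do not carry over. Pictures are saved under pics/ and viewed, at most 10 in all, crops included, and the job is handed in when it is done.

Besides the shell and the picture viewer there is one more tool, called after ">>>" by a JSON object that holds its "method" and its "body", one argument or row to a line. drive_tool: Moves the arm, as the interface text tells. Its arguments: {"type":"object","properties":{"motion":{"type":"array","items":{"type":"array"}},"force":{"type":"number"}},"required":["motion"]}

```bash
mkdir -p pics; cat > h.py <<'E'
from bench import ctrl
import numpy as np, cv2
from scipy.spatial.transform import Rotation as R
def shot(n,f):
    s=ctrl.get_state(); im=ctrl.get_image(n); cv2.imwrite('pics/'+f,im[:,:,::-1]); return s
E
python3 - <<'E'
from h import *
for n in ['top','scene']:
    shot(n,n+'0.png'); print(n,ctrl.calibration(n))
s=ctrl.get_state(); print(s); print(ctrl.calibration('wrist'))
E
```

```text
top {'K': array([[484.17015081,   0.        , 321.76593974],
       [  0.        , 484.17015081, 240.02878325],
       [  0.        ,   0.        ,   1.        ]]), 'distortion': array([0.02177045, 0.        , 0.        , 0.        , 0.        ]), 'origin': array([0.37431788, 0.29169809, 0.89470853]), 'attitude': array([ 0.16528407, -0.09663853, -1.56068082])}
scene {'K': array([[582.66395516,   0.        , 318.35830577],
       [  0.        , 582.66395516, 244.1453251 ],
       [  0.        ,   0.        ,   1.        ]]), 'distortion': array([-0.07958915,  0.        ,  0.        ,  0.        ,  0.        ]), 'origin': array([-0.02739552,  0.0552139 ,  0.72717369]), 'attitude': array([ 0.65361921, -0.39588722, -1.07759886])}
{'time': 0.1, 'joint_positions': array([ 1.23610195,  0.32173809, -0.07008483,  1.45154258,  0.02264263,
        1.37079037, -0.05692289]), 'qd': array([ 0.00108564, -0.00084255,  0.00159434, -0.00193939,  0.00083657,
       -0.00083182, -0.00019281]), 'joint_torque': array([ 2.85445576e-04, -4.92572451e+01, -4.05467357e-01, -3.13398206e+01,
       -6.41142810e-
[... 245 characters left out ...]
ay([0.01272928, 0.03757679, 0.03019609]), 'grip_force': 0.0, 'grip_width': 0.9958001902428145}
{'K': array([[337.01799123,   0.        , 319.15228927],
       [  0.        , 337.01799123, 238.50365197],
       [  0.        ,   0.        ,   1.        ]]), 'distortion': array([-0.0506648,  0.       ,  0.       ,  0.       ,  0.       ]), 'tool_from_camera': array([[ 6.43333835e-04,  9.67532648e-01,  2.52745248e-01,
         6.91665460e-02],
       [ 9.99999595e-01, -7.81440481e-04,  4.46044402e-04,
        -1.03267088e-03],
       [ 6.29067890e-04,  2.52744859e-01, -9.67532759e-01,
        -9.28504218e-02],
       [ 0.00000000e+00,  0.00000000e+00,  0.00000000e+00,
         1.00000000e+00]])}
```

View pics/top0.png

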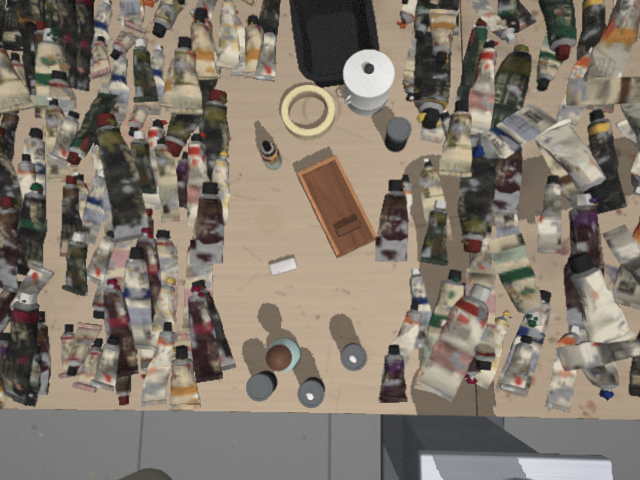

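View pics/scene0.png

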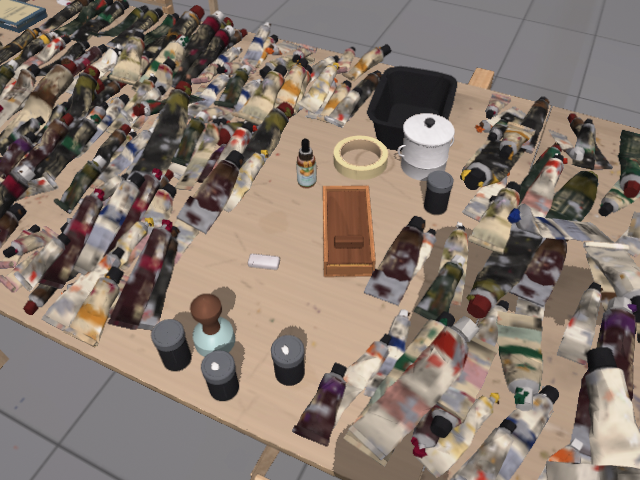

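Top view: box corners are near (297,166), (334,155), (376,237) and (337,257), the bar is near (347,225), and the eraser is near (283,266). I'll enlarge this area to get the corners more precisely.

```bash
python3 - <<'E'
import cv2
im=cv2.imread('pics/top0.png')[145:285,255:395]
cv2.imwrite('pics/crop_t.png',cv2.resize(im,None,fx=4.2857,fy=4.2857,interpolation=cv2.INTER_CUBIC))
E
```

```text
(no output)
```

View pics/crop_t.png

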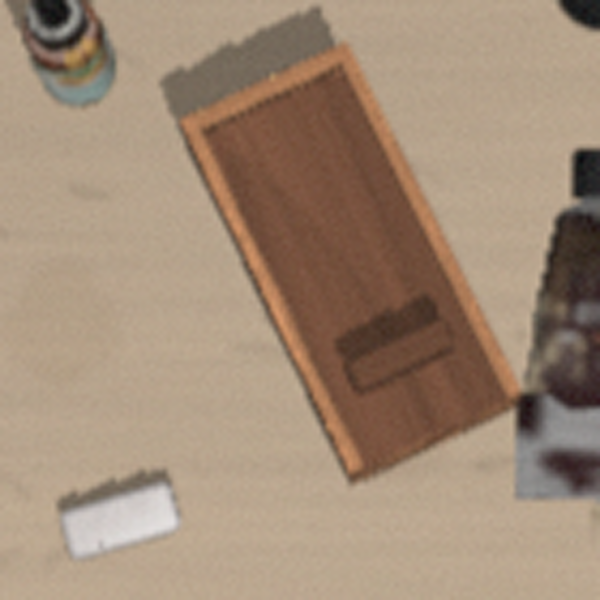

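```bash
cat >> h.py <<'E'
def ray(n,px,z,pose=None):
    c=ctrl.calibration(n); px=np.array(px,float).reshape(-1,1,2)
    p=cv2.undistortPoints(px,c['K'],c['distortion']).reshape(-1,2)
    d=np.c_[p[:,0],-p[:,1],-np.ones(len(p))]
    if pose is None: Rm=R.from_rotvec(c['attitude']).as_matrix(); o=c['origin']
    else:
        T=c['tool_from_camera']; Rt=R.from_rotvec(pose['tool_rot']).as_matrix()
        Rm=Rt@T[:3,:3]; o=Rt@T[:3,3]+pose['position']
    d=d@Rm.T
    return o+d*((z-o[2])/d[:,2])[:,None]
E
python3 - <<'E'
from h import *
f=lambda a:np.array(a)/4.2857+[254.6,144.6]
b=ray('top',f([(180,118),(347,43),(522,398),(350,478)]),.041)
print(b,b.mean(0),[np.linalg.norm(b[i]-b[i-1]) for i in range(4)])
d=(b[0]+b[1]-b[2]-b[3]);print('yaw',np.degrees(np.arctan2(d[1],d[0])))
g=ray('top',f([(345,368),(447,325),(455,352),(358,392)]),.0545);print('bar',g,g.mean(0))
e=ray('top',f([(60,515),(165,482),(180,522),(75,558)]),.013);print('er',e,e.mean(0))
d=e[0]+e[3]-e[1]-e[2];print('long axis',np.degrees(np.arctan2(d[1],d[0])),[np.linalg.norm(e[i]-e[i-1]) for i in range(4)])
for n,p in dict(jA=(353,355),jB=(262,386),jC=(311,392),mul=(282,354),drop=(266,147),jD=(398,128)).items(): print(n,ray('top',p,.067))
s=ctrl.get_state();print(R.from_rotvec(s['tool_rot']).as_matrix().round(3))
E
```

```text
[[0.64448196 0.37730517 0.041     ]
 [0.67762281 0.30592368 0.041     ]
 [0.52298229 0.2324283  0.041     ]
 [0.48916389 0.30376801 0.041     ]] [0.58356274 0.30485629 0.041     ] [np.float64(0.17184707440109698), np.float64(0.07869963670877968), np.float64(0.17121700238632076), np.float64(0.07894959902785062)]
yaw 25.37787952302424
bar [[0.53303013 0.30584145 0.0545    ]
 [0.55112738 0.26388005 0.0545    ]
 [0.53978678 0.26063293 0.0545    ]
 [0.52300156 0.30045089 0.0545    ]] [0.53673646 0.28270133 0.0545    ]
er [[0.47645151 0.42862154 0.013     ]
 [0.49090491 0.38364896 0.013     ]
 [0.47365944 0.37686607 0.013     ]
 [0.45798298 0.42164869 0.013     ]] [0.47474971 0.40269632 0.013     ]
long axis 108.55635588856144 [np.float64(0.01974100561113318), np.float64(0.047238051411319405), np.float64(0.018531428821343447), np.float64(0.04744717783241577)]
jA [[0.32011324 0.27488596 0.067     ]]
jB [[0.2683728  0.42543184 0.067     ]]
jC [[0.26001669 0.34401276 0.067     ]]
mul [[0.32029007 0.39342295 0.067     ]]
drop [[0.68341627 0.43081167 0.067     ]]
jD [[0.71739705 0.19403515 0.067     ]]
[[ 0.94   0.342 -0.001]
 [ 0.342 -0.94   0.002]
 [-0.    -0.002 -1.   ]]
```

Box centre is about (0.583, 0.305) with yaw 25.4°. The bar measures (0.537, 0.283), which matches the geometry, and the eraser is at (0.475, 0.403) with its short axis at 18.6°. I'll swing over in an arc.

>>> {"method": "drive_tool", "body": {
  "motion": [
    [[5.4, -0.4, 0], [0, 0, -4.9], 0],
    [[5.4, -0.4, 0], [0, 0, -4.9], 0],
    [[5.4, -0.4, 0], [0, 0, -4.9], 0],
    [[5.4, -0.4, 0], [0, 0, -4.9], 0],
    [[5.4, -0.4, 0], [0, 0, -4.9], 0],
    [[5.4, -0.4, 0], [0, 0, -4.9], 0],
    [[5.4, -0.4, 0], [0, 0, -4.9], 0],
    [[5.4, -0.4, 0], [0, 0, -4.9], 0],
    [[5.4, -0.4, 0], [0, 0, -4.9], 0],
    [[5.4, -0.4, 0], [0, 0, -4.9], 0],
    [[5.4, -0.4, 0], [0, 0, -4.9], 0],
    [[5.4, -0.4, 0], [0, 0, -4.9], 0]
  ],
  "force": 40
}}

```text
time: 1.6
position: [0.6122, -0.1248, 0.2916]
tool_rot: [-2.425, -1.997, 0.001]
ft_force: [0.8, -0.1, -0.1]
grip_width: 0.499
grip_force: 0.0
```

>>> {"method": "drive_tool", "body": {
  "motion": [
    [[5.4, -0.4, 0], [0, 0, -4.9], 0],
    [[5.4, -0.4, 0], [0, 0, -4.9], 0],
    [[5.4, -0.4, 0], [0, 0, -4.9], 0],
    [[5.4, -0.4, 0], [0, 0, -4.9], 0],
    [[5.4, -0.4, 0.5], [0, 0, -4.9], 0],
    [[4, -0.4, 1], [0, 0, -4.9], 0],
    [[0, 0, 0], [0, 0, 0], 0],
    [[0, 0, 0], [0, 0, 0], 0]
  ]
}}

```text
time: 2.6
position: [0.586, 0.179, 0.2769]
tool_rot: [1.844, 2.543, -0.002]
ft_force: [-0.1, -1.2, 0.5]
grip_width: 0.505
grip_force: 0.0
```

```bash
cat >> h.py <<'E'
def to(xy,z,yaw,tip=False):
    """remaining move: tool-frame cm and turn; yaw = wanted world angle of tool y (deg)"""
    s=ctrl.get_state(); M=R.from_rotvec(s['tool_rot']).as_matrix()
    y=np.degrees(np.arctan2(M[1,1],M[0,1]))
    print('pos',s['position'].round(4),'yaw',y.round(2),'tz',M[:,2].round(3),'q',s['joint_positions'].round(2),'shift cm',(M.T@(np.r_[xy,z]-s['position'])*100).round(2),'turn z',round(-((yaw-y+180)%360-180),2),'t',s['time'],'F',s['ft_force'].round(1))
E
python3 - <<'E'
from h import *
to([.537,.283],.112,25.4)
s=shot('wrist','w1.png')
E
```

```text
pos [0.586  0.179  0.2769] yaw 18.12 tz [-0.    -0.001 -1.   ] q [ 0.25  0.33 -0.73  1.55  0.23  1.35 -0.19] shift cm [11.43 -1.41 16.48] turn z -7.28 t 2.6 F [-0.1 -1.2  0.5]
```

View pics/w1.png

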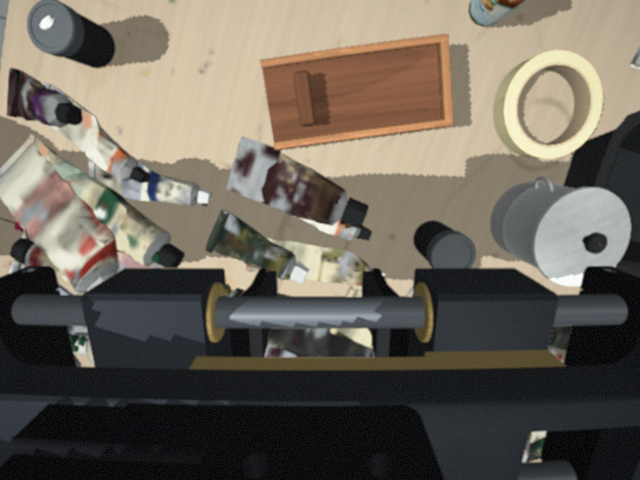

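The wrist view shows the box lip corners at about (262,60), (446,36), (453,122) and (272,149), and the bar top at about (302,98). I'll cross-check these against the top view.

```bash
python3 - <<'E'
from h import *
s=ctrl.get_state()
b=ray('wrist',[(262,60),(446,36),(453,122),(272,149)],.041,s);print(b,b.mean(0))
d=b[1]+b[2]-b[0]-b[3];print(np.degrees(np.arctan2(d[1],d[0])),np.linalg.norm(d)/2)
print(ray('wrist',[(302,98)],.0545,s))
E
```

```text
[[0.49143428 0.30462686 0.041     ]
 [0.6413087  0.37556148 0.041     ]
 [0.67589342 0.30914766 0.041     ]
 [0.5220282  0.23240353 0.041     ]] [0.58266615 0.30543488 0.041     ]
25.92910070519724 0.16886886893244202
[[0.53662309 0.28302312 0.0545    ]]
```

>>> {"method": "drive_tool", "body": {
  "motion": [
    [[4, -0.5, 2], [0, 0, -2.4], 0],
    [[4, -0.5, 2], [0, 0, -2.4], 0],
    [[3.4, -0.4, 2], [0, 0, -2.4], 0],
    [[0, 0, 0], [0, 0, 0], 0],
    [[0, 0, 0], [0, 0, 0], 0]
  ]
}}

```text
time: 3.28
position: [0.5343, 0.2799, 0.2175]
tool_rot: [1.683, 2.651, -0.0]
ft_force: [0.5, -0.1, 0.3]
grip_width: 0.498
grip_force: 0.0
```

```bash
python3 - <<'E'
from h import *
to([.537,.283],.112,25.4)
E
```

```text
pos [0.5343 0.2799 0.2175] yaw 25.19 tz [ 0.001 -0.001 -1.   ] q [ 0.11  0.37 -0.79  1.65  0.27  1.24 -0.29] shift cm [ 0.18  0.37 10.55] turn z -0.21 t 3.275 F [ 0.5 -0.1  0.3]
```

Both cameras agree to within a few mm. Next I'll descend and grip the bar.

>>> {"method": "drive_tool", "body": {
  "motion": [
    [[0.1, 0.2, 3], [0, 0, -0.4], 0],
    [[0.1, 0.2, 3], [0, 0, 0], 0],
    [[0, 0, 2.5], [0, 0, 0], 0],
    [[0, 0, 1.8], [0, 0, 0], 0],
    [[0, 0, 0], [0, 0, 0], -1],
    [[0, 0, 0], [0, 0, 0], -1],
    [[0, 0, 0], [0, 0, 0], -1],
    [[0, 0, 0], [0, 0, 0], -1]
  ],
  "force": 40
}}

```text
time: 4.28
position: [0.536, 0.2857, 0.1151]
tool_rot: [1.669, 2.66, 0.002]
ft_force: [0.3, -0.0, 2.6]
grip_width: 0.151
grip_force: 40.0
```

```bash
python3 - <<'E'
from h import *
to([.537,.283],.112,25.4); s=ctrl.get_state(); print(s['grip_width'],s['grip_force'])
E
```

```text
pos [0.536  0.2857 0.1151] yaw 25.79 tz [ 0.002  0.    -1.   ] q [ 0.06  0.48 -0.74  1.73  0.37  1.07 -0.35] shift cm [-0.29 -0.02  0.31] turn z 0.39 t 4.275 F [ 0.3 -0.   2.6]
0.1511212454840189 40.00184655189514
```

>>> {"method": "drive_tool", "body": {
  "motion": [
    [[0, -0.8, 0], [0, 0, 0], -1],
    [[0, -0.8, 0], [0, 0, 0], -1],
    [[0, -0.8, 0], [0, 0, 0], -1],
    [[0, -1, 0], [0, 0, 0], -1],
    [[0, -1, 0], [0, 0, 0], -1],
    [[0, -1, 0], [0, 0, 0], -1],
    [[0, -1, 0], [0, 0, 0], -1],
    [[0, -1, 0], [0, 0, 0], -1],
    [[0, -1, 0], [0, 0, 0], -1],
    [[0, -0.6, 0], [0, 0, 0], -1],
    [[0, 0, 0], [0, 0, 0], -1],
    [[0, 0, 0], [0, 0, 0], -1]
  ]
}}

```text
time: 5.78
position: [0.4541, 0.2461, 0.115]
tool_rot: [1.669, 2.66, -0.001]
ft_force: [-0.8, -0.7, 9.1]
grip_width: 0.16
grip_force: 40.0
```

```bash
python3 - <<'E'
from h import *
to([.536,.2857],.112,25.6)
E
```

```text
pos [0.4541 0.2461 0.115 ] yaw 25.78 tz [ 0.    -0.001 -1.   ] q [ 0.17  0.3  -0.81  1.95  0.26  0.99 -0.3 ] shift cm [0.01 9.1  0.3 ] turn z 0.18 t 5.775 F [-0.8 -0.7  9.1]
```

The lid slid 91 mm. I'll release it, lift and look.

>>> {"method": "drive_tool", "body": {
  "motion": [
    [[0, 0, 0], [0, 0, 0], 0],
    [[0, 0, 0], [0, 0, 0], 0],
    [[0, 0, -2.5], [0, 0, 0], 0],
    [[0, 0, -5], [0, 0, 0], 0],
    [[1, 3, -4], [0, 0, 3], 0],
    [[2, 3, 0], [0, 0, 4], 0],
    [[0, 0, 0], [0, 0, 0], 0],
    [[0, 0, 0], [0, 0, 0], 0]
  ]
}}

```text
time: 6.78
position: [0.496, 0.2977, 0.228]
tool_rot: [-1.827, -2.554, 0.004]
ft_force: [-0.9, -0.4, 0.9]
grip_width: 0.494
grip_force: 0.0
```

```bash
python3 - <<'E'
from h import *
to([.475,.403],.08,18.6)
s=shot('wrist','w2.png')
E
```

```text
pos [0.496  0.2977 0.228 ] yaw 18.85 tz [-0.003 -0.002 -1.   ] q [ 0.11  0.31 -0.82  1.69  0.24  1.25 -0.44] shift cm [10.65  1.46 14.79] turn z 0.25 t 6.775 F [-0.9 -0.4  0.9]
```

View pics/w2.png

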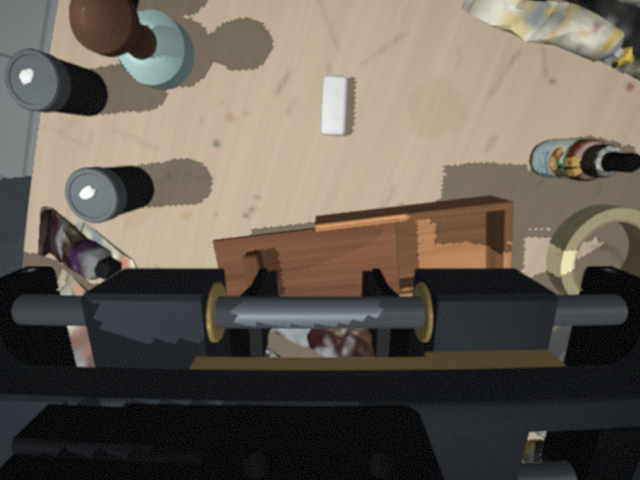

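The lid is open, with the box interior visible around (455,240). The eraser's top corners are near (324,76), (348,76), (346,135) and (321,134).

```bash
python3 - <<'E'
from h import *
s=ctrl.get_state()
e=ray('wrist',[(324,76),(348,76),(346,135),(321,134)],.013,s);m=e.mean(0);print(e,m)
d=e[0]+e[1]-e[2]-e[3];a=np.degrees(np.arctan2(d[1],d[0]));print(a-90)
to(m[:2],.0735,a-90)
E
```

```text
[[0.45726091 0.42334562 0.013     ]
 [0.47650648 0.42995616 0.013     ]
 [0.49132668 0.3838116  0.013     ]
 [0.47028065 0.37749616 0.013     ]] [0.47384368 0.40365238 0.013     ]
16.837272619922643
pos [0.4961 0.2974 0.2282] yaw 18.81 tz [-0.002 -0.002 -1.   ] q [ 0.11  0.31 -0.82  1.69  0.24  1.25 -0.44] shift cm [10.79  1.36 15.45] turn z 1.97 t 6.825 F [-0.4 -0.  -0. ]
```

>>> {"method": "drive_tool", "body": {
  "motion": [
    [[3, 0.4, 2], [0, 0, 0.6], 0],
    [[4, 0.5, 3], [0, 0, 0.6], 0],
    [[3.8, 0.5, 3], [0, 0, 0], 0],
    [[0, 0, 0], [0, 0, 0], 0],
    [[0, 0, 0], [0, 0, 0], 0]
  ]
}}

```text
time: 7.45
position: [0.477, 0.404, 0.1492]
tool_rot: [1.856, 2.534, -0.002]
ft_force: [1.2, -0.3, -0.4]
grip_width: 0.5
grip_force: 0.0
```

```bash
python3 - <<'E'
from h import *
to([.4745,.4033],.0735,17.7)
E
```

```text
pos [0.477  0.404  0.1492] yaw 17.56 tz [ 0.    -0.002 -1.   ] q [-0.13  0.5  -0.79  1.66  0.38  1.15 -0.71] shift cm [ 0.01 -0.26  7.57] turn z -0.14 t 7.45 F [ 1.2 -0.3 -0.4]
```

>>> {"method": "drive_tool", "body": {
  "motion": [
    [[0, -0.2, 2.5], [0, 0, 0], 0],
    [[0, 0, 2.5], [0, 0, 0], 0],
    [[0, 0, 1.5], [0, 0, 0], 0],
    [[0, 0, 1.2], [0, 0, 0], 0],
    [[0, 0, 0], [0, 0, 0], 0],
    [[0, 0, 0], [0, 0, 0], -1],
    [[0, 0, 0], [0, 0, 0], -1],
    [[0, 0, 0], [0, 0, 0], -1],
    [[0, 0, 0], [0, 0, 0], -1]
  ],
  "force": 12
}}

```text
time: 8.57
position: [0.4749, 0.405, 0.0727]
tool_rot: [1.855, 2.535, 0.001]
ft_force: [-0.7, -0.8, 2.7]
grip_width: 0.253
grip_force: 12.0
```

```bash
python3 - <<'E'
from h import *
to([.4745,.4033],.0735,17.7);s=ctrl.get_state(); print(s['grip_width'],s['grip_force'])
E
```

```text
pos [0.4749 0.405  0.0727] yaw 17.59 tz [ 0.  0. -1.] q [-0.16  0.58 -0.75  1.71  0.45  1.03 -0.76] shift cm [-0.15 -0.09 -0.08] turn z -0.11 t 8.575 F [-0.7 -0.8  2.7]
0.2526205295637581 12.000238001346588
```

>>> {"method": "drive_tool", "body": {
  "motion": [
    [[0, 0, -3], [0, 0, 0], -1],
    [[0, 0, -4], [0, 0, 0], -1],
    [[-2, 1.5, -2.5], [0, 0, 0], -1],
    [[-4, 3.5, 0], [0, 0, 0], -1],
    [[-4, 3.5, 0], [0, 0, 0], -1],
    [[-2.3, 2, 0], [0, 0, -4], -1],
    [[0, 0, 0], [0, 0, -4], -1],
    [[0, 0, 0], [0, 0, 0], -1],
    [[0, 0, 0], [0, 0, 0], -1]
  ]
}}

```text
time: 9.7
position: [0.6114, 0.3198, 0.1672]
tool_rot: [-1.674, -2.658, 0.0]
ft_force: [-0.4, 0.3, -0.3]
grip_width: 0.249
grip_force: 12.0
```

```bash
python3 - <<'E'
from h import *
to([.612,.319],.081,25.6);s=ctrl.get_state(); print(s['grip_width'],s['grip_force']); shot('wrist','w3.png')
E
```

```text
pos [0.6114 0.3198 0.1672] yaw 25.59 tz [-0.  0. -1.] q [ 0.01  0.6  -0.76  1.46  0.43  1.24 -0.35] shift cm [-0.1   0.02  8.62] turn z -0.01 t 9.7 F [-0.4  0.3 -0.3]
0.2487262450827774 11.999898701906204
```

View pics/w3.png

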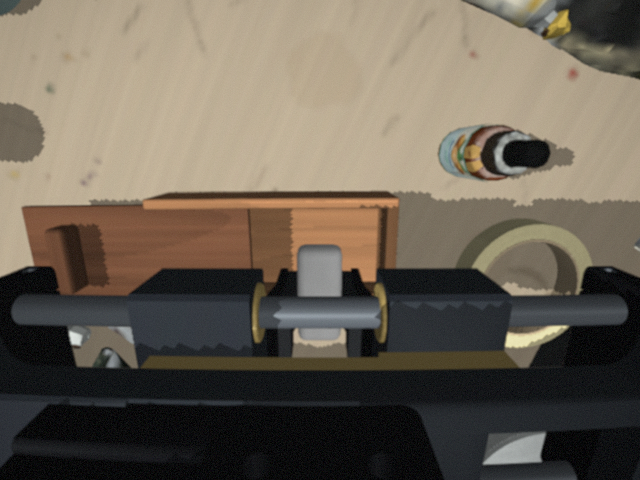

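The eraser is held at (320,285) over the open bay. I'll lower it, release it, and lift.

>>> {"method": "drive_tool", "body": {
  "motion": [
    [[-0.1, 0, 2.5], [0, 0, 0], -1],
    [[0, 0, 2.5], [0, 0, 0], -1],
    [[0, 0, 2], [0, 0, 0], -1],
    [[0, 0, 1.2], [0, 0, 0], -1],
    [[0, 0, 0.4], [0, 0, 0], -1],
    [[0, 0, 0], [0, 0, 0], -1],
    [[0, 0, 0], [0, 0, 0], -0.25],
    [[0, 0, 0], [0, 0, 0], -0.25]
  ]
}}

```text
time: 10.75
position: [0.6129, 0.3185, 0.082]
tool_rot: [1.674, 2.657, 0.002]
ft_force: [-0.6, -0.1, 0.6]
grip_width: 0.353
grip_force: 0.0
```

>>> {"method": "drive_tool", "body": {
  "motion": [
    [[0, 0, -2], [0, 0, 0], -0.25],
    [[0, 0, -4], [0, 0, 0], -0.25],
    [[0, 0, -4], [0, 0, 0], 0],
    [[-2, -4, 0], [0, 0, 0], 0],
    [[-2, -4, 0], [0, 0, 0], 0],
    [[0, -4, 0], [0, 0, 0], 0],
    [[0, 0, 0], [0, 0, 0], 0],
    [[0, 0, 0], [0, 0, 0], 0]
  ]
}}

```text
time: 11.75
position: [0.5226, 0.2309, 0.1828]
tool_rot: [1.673, 2.656, 0.003]
ft_force: [0.3, -0.5, 0.1]
grip_width: 0.501
grip_force: 0.0
```

```bash
python3 - <<'E'
from h import *
to([.4541,.2461],.115,25.7);s=shot('top','t2.png')
im=cv2.imread('pics/t2.png')[145:285,255:395]
cv2.imwrite('pics/crop_t2.png',cv2.resize(im,None,fx=4,fy=4,interpolation=cv2.INTER_CUBIC))
E
```

```text
pos [0.5226 0.2309 0.1828] yaw 25.58 tz [ 0.003  0.001 -1.   ] q [ 0.25  0.35 -0.85  1.76  0.28  1.16 -0.23] shift cm [ 4.33 -5.54  6.76] turn z -0.12 t 11.75 F [ 0.3 -0.5  0.1]
```

View pics/crop_t2.png

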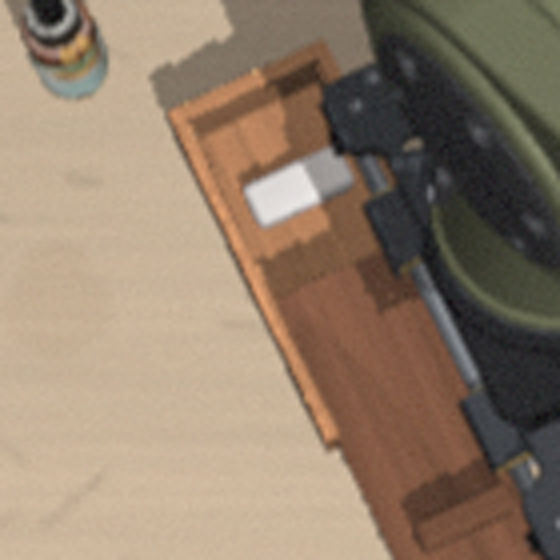

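The eraser is lying flat in the box at about (300,187) in the crop. Next is regripping the bar.

>>> {"method": "drive_tool", "body": {
  "motion": [
    [[2, -2.8, 0], [0, 0, 0], 0],
    [[2.3, -2.7, 2], [0, 0, 0], 0],
    [[0, 0, 2], [0, 0, 0], 0],
    [[0, 0, 1.5], [0, 0, 0], 0],
    [[0, 0, 1], [0, 0, 0], 0],
    [[0, 0, 0], [0, 0, 0], 0],
    [[0, 0, 0], [0, 0, 0], -1],
    [[0, 0, 0], [0, 0, 0], -1],
    [[0, 0, 0], [0, 0, 0], -1],
    [[0, 0, 0], [0, 0, 0], -1]
  ],
  "force": 40
}}

```text
time: 13.05
position: [0.4536, 0.2455, 0.1165]
tool_rot: [1.674, 2.658, 0.001]
ft_force: [-0.3, 0.9, 1.1]
grip_width: 0.152
grip_force: 40.0
```

```bash
python3 - <<'E'
from h import *
to([.536,.2857],.115,25.7);s=ctrl.get_state(); print(s['grip_width'],s['grip_force'])
E
```

```text
pos [0.4536 0.2455 0.1165] yaw 25.59 tz [ 0.001  0.    -1.   ] q [ 0.23  0.31 -0.87  1.95  0.28  1.   -0.33] shift cm [0.07 9.17 0.16] turn z -0.11 t 13.05 F [-0.3  0.9  1.1]
0.15235454714108643 40.001118779182434
```

>>> {"method": "drive_tool", "body": {
  "motion": [
    [[0, 1, 0], [0, 0, 0], -1],
    [[0, 1.2, 0], [0, 0, 0], -1],
    [[0, 1.2, 0], [0, 0, 0], -1],
    [[0, 1.2, 0], [0, 0, 0], -1],
    [[0, 1.2, 0], [0, 0, 0], -1],
    [[0, 1.2, 0], [0, 0, 0], -1],
    [[0, 1, 0], [0, 0, 0], -1],
    [[0, 0.8, 0], [0, 0, 0], -1],
    [[0, 0.5, 0], [0, 0, 0], -1],
    [[0, 0.2, 0], [0, 0, 0], -1],
    [[0, 0, 0], [0, 0, 0], -1],
    [[0, 0, 0], [0, 0, 0], -1]
  ]
}}

```text
time: 14.55
position: [0.537, 0.2859, 0.1164]
tool_rot: [-1.673, -2.656, 0.009]
ft_force: [-8.8, -3.4, 13.1]
grip_width: 0.152
grip_force: 40.0
```

```bash
python3 - <<'E'
from h import *
to([.536,.2857],.115,25.7);s=ctrl.get_state(); print(s['grip_width'],s['grip_force'])
E
```

```text
pos [0.537  0.2859 0.1164] yaw 25.61 tz [-0.005 -0.004 -1.   ] q [ 0.1   0.51 -0.79  1.72  0.4   1.09 -0.38] shift cm [ 0.02 -0.09  0.14] turn z -0.09 t 14.55 F [-8.8 -3.4 13.1]
0.15173763068821322 40.04139304161072
```

>>> {"method": "drive_tool", "body": {
  "motion": [
    [[0, 0.3, 0], [0, 0, 0], -1],
    [[0, 0.3, 0], [0, 0, 0], -1],
    [[0, 0, 0], [0, 0, 0], -1]
  ]
}}

```text
time: 14.92
position: [0.5378, 0.2865, 0.1161]
tool_rot: [-1.669, -2.653, 0.029]
ft_force: [-22.6, -12.3, 26.2]
grip_width: 0.152
grip_force: 40.2
```

>>> {"method": "drive_tool", "body": {
  "motion": [
    [[0, -0.8, 0], [0, 0, 0], -1],
    [[0, 0, 0], [0, 0, 0], 0],
    [[0, 0, 0], [0, 0, 0], 0],
    [[0, 0, -2.5], [0, 0, 0], 0],
    [[0, 0, -4], [0, 0, 0], 0],
    [[-4, 0, -4], [0, 0, 0], 0],
    [[-5, 0, 0], [0, 0, 0], 0],
    [[-5, 0, 0], [0, 0, 0], 0],
    [[-5, 0, 0], [0, 0, 0], 0],
    [[0, 0, 0], [0, 0, 0], 0],
    [[0, 0, 0], [0, 0, 0], 0]
  ]
}}

```text
time: 16.3
position: [0.6192, 0.1146, 0.2207]
tool_rot: [-1.674, -2.657, -0.001]
ft_force: [-0.4, 1.0, 0.4]
grip_width: 0.498
grip_force: 0.0
```

```bash
python3 - <<'E'
from h import *
s=shot('top','t3.png')
im=cv2.imread('pics/t3.png')[145:285,255:395]
cv2.imwrite('pics/crop_t3.png',cv2.resize(im,None,fx=4.2857,fy=4.2857,interpolation=cv2.INTER_CUBIC))
E
```

```text
(no output)
```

View pics/crop_t3.png

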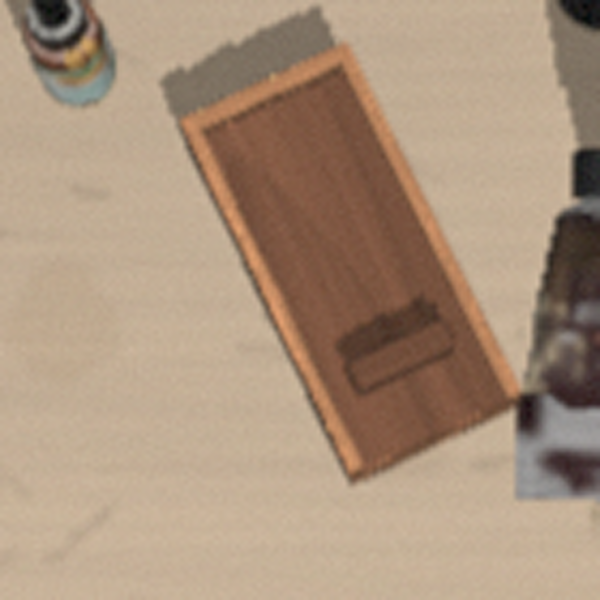

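The lid looks the same as in the opening picture: shut, with the bar edge at (345,368) to (455,352). The arm is clear of everything.

```bash
python3 -c "
from bench import ctrl
print(ctrl.close_job())"
```

```text
the job is handed in; nothing more can be done
None
```

The eraser is in the box, the lid is pushed shut past the ridge to its stop, the bystanders were not touched as far as I saw, and the job is handed in; no verdict came back.

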